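Start the power-carving unit in reverse

ROBOT

A 6-joint arm with a two-finger parallel gripper is mounted at the origin on the work surface. World frame = base frame: x ahead of the robot, y to its left, z up, the work surface at z = 0. Lengths are in m, angles in rad, forces in N, time in s.
With the tool pointing down it reaches from about 0.375 to 0.75 m from the base axis. Payload 9 kg.
Tool frame: the origin (TCP) lies midway between the tips of the shut fingers; the grasp point (between the pads) lies 19 mm behind it; z points along the fingers, y is the line along which they close (so a half turn about z gives the same grasp; the last joint's range is limited). The gripper opens to 85 mm and grips with 20 to 120 N. Pads are 22 mm wide; open, the fingers measure 114 mm over their backs; the gripper's body (76 mm by 85 mm) begins 54 mm behind the grasp point. The pads swing forward as they close: fully open they stand 13 mm farther back than shut.
Start: joints at [0.912, 0.104, 0.097, 1.564, 0, 1.353], TCP at [0.256, 0.543, 0.231] pointing down, gripper open.
Joint ranges: [-2.99, 2.99], [-0.84, 1.86], [-1.1, 1.16], [-1.84, 2.11], [-1.51, 1.56], [-3.14, 3.14]. Speed limits (rad/s): [2.22, 2.22, 2.57, 3.14, 3.14, 3.14].

INTERFACE

Orientations are given as [roll, pitch, yaw] about the fixed x, y, z axes, in that order (R = Rz(yaw) Ry(pitch) Rx(roll)).
In Python, from station import arm gives the robot as it stands.
- The arm moves only by the tool play_rows, never from a script. Its argument "rows" is one flat list of numbers, 7 for each row, row after row: the shift along the tool's x, y, z in m, then the turn, a rotation vector about the tool's x, y, z in degrees, then the opening, from 0 (shut) to 1 (fully open). In form: [x, y, z, wx, wy, wz, fingers, x, y, z, wx, wy, wz, fingers, ...]. A call has 1 to 10 rows; each row is the pose to reach, as a shift and turn from the pose commanded when the call began, along the tool's axes at that moment; what a row does not reach only later rows make up. A row lasts 1/10 s, in which the tool goes at most 50 mm and 8.59 degrees, less where a joint would pass 70% of its speed; a pose out of reach is approached as far as the arm can. A call with a gripper value outside its range is refused whole. The fingers move at their own pace and stop on an object; "squeeze" is the grip in N (left out, the last holds). Time passes only in rows, so rows that repeat a pose let the fingers close. It gives the time, the measured TCP pose, the force, the opening and the grip force at its end, in the units of the state.
- arm.observe(): the state, without advancing time (a new reading comes with each control period).
- arm.read_camera(name): name is "scene" or "top" or "wrist"; returns the picture (384x512x3 uint8, red, green, blue); there is no depth.
- arm.camera_model(name): a dict with "fx", "fy", "cx", "cy" (pixels), "rvec" (rotation vector, rad) and "tvec" (3), from world to camera coordinates, as OpenCV has them; the wrist camera has in their place "T_tool_cam" (4x4, takes a point from camera to tool coordinates, whose origin is the TCP and whose axes are the flange's). Camera axes: x right, y down, z forward; pixel columns grow to the right and rows downward; lengths in m; the calibration is good to about 2 mm. A picture is of the moment at which its call begins: read the wrist's pose just before it. camera_model takes no time and is no camera call.
- arm.close_job(): hands the job in; it is judged then, once.
The state is a dict: "time": time; "joints": joint angles; "qd": joint speeds; "joint_efforts": joint torques, N m; "position": TCP position; "orientation": TCP orientation; "force": force on the tool from outside, world axes, zero at the start; "moment": the same for the moment, N m; "grip_width": finger opening in m; "finger_force": force on a finger pad.
Only numpy, scipy, OpenCV 4.12 (cv2) and the standard library are available. Lean on these libraries where they do the work, as an engineer would, in place of code of your own. Each camera call takes 0.05 s, during which the arm holds its last target. There are 200 camera calls.

TASK

Start up the carver's power-carving control unit for a reverse-running burr, with the fingertips only and pressing each control gently, in this order: tip the mains rocker on by pressing its raised far end fully down, then tip the direction rocker to reverse by pressing its raised right-hand end fully down, and last press the round run button fully in, so that it stays in. Do not turn the speed dial, do not shove or lift the unit, and leave the mallet, burr block, spare handpiece with its cradle and gouge where they are; nothing is picked up.

Things in the scene. Friction and masses are not known exactly. Their poses are not given: they have to be found in the camera images.
- unit: Control unit of a carving micromotor, a grey and black case loose on rubber feet, 2 to 3 kg, 190 mm deep (x), 210 wide (y). Origin: centre of its underside; x points away from the operator, y left, z up; turned up to 0.35 rad from facing the robot. Its top is one flat panel, 71 mm high at the front edge, 104 at the rear. Forces above 30 N would damage it; each control needs 3 to 5 N.
- panel_middle (a point): Middle of the unit's control panel, 87.5 mm up. The panel slopes 10 degrees about the unit's y, rising away from the robot. In mm (up the slope, to the left) from here: mains rocker pivot (-5, +66), direction rocker pivot (-30, 0), run button (-30, -68), speed dial (+45, -45). Controls press square to the panel; a straight-down press works too.
- mains_rocker (a joint): The mains switch: a black V-faced rocker 28 mm wide and 44 mm long at the left of the panel, its long side running up the slope, pivot across its middle. 0 rad = off (far end raised), 0.40 rad = on (far end down, near end raised). Stiff: it stays where it is left. Takes about 3 N at its end.
- mains_press (a point): The point to press on the mains rocker: on its far facet, 16 mm from the pivot (6 mm from the far end), moving with it. It stands about 11 mm over the panel when raised, about 5 mm when fully down. Each facet is 22 mm long; when a facet is fully down it lies parallel to the panel.
- direction_rocker (a joint): The direction switch: a black V-faced rocker 24 mm wide and 44 mm long in the middle of the panel near its front, its long side running left to right, pivot across its middle. 0 rad = forward (right end raised), 0.40 rad = reverse (right end down, left end raised). Stiff: it stays where it is left. Takes about 3 N at its end.
- direction_press (a point): The point to press on the direction rocker: on its right (-y of the unit) facet, 16 mm from the pivot (6 mm from the right end), moving with it. Same heights as the mains rocker.
- run_button (a joint): The run button: a round plain steel push button, 31 mm across, at the right front of the panel, its top 11 mm over the panel when out. 0 m = out, 0.007 m = fully in (top 4 mm over the panel). Stiff: it stays in when pressed. Takes about 3.5 N.
- run_press (a point): Centre of the run button's top face, moving with it.
- dial_mark (a point): White pointer mark near the rim of the speed dial, a round black knob 38 mm across and 18 mm high at the right rear of the panel; it turns easily and its setting must not be changed.
- mallet: Turned wooden carver's mallet standing on its head, handle up, 92 mm across, 224 mm tall; origin at the centre of its underside. It stands beside the unit, to the left or right rear; leave alone.
- burr_block: Wooden block 70 x 90 x 35 mm with three rows of burrs standing in it, 68 mm high in all; origin at the centre of its underside. It stands on the other side of the unit; leave alone.
- cradle: Black rubber cradle 100 x 50 x 40 mm at the left front of the unit; origin at the centre of its underside; leave alone.
- handpiece: Spare aluminium micromotor handpiece, 27 mm across, about 170 mm long, lying along its own x in the cradle, top 48 mm above the bench; origin on the underside near the middle; leave alone.
- gouge: Carving gouge, wooden handle 22 mm square and 115 mm long, steel blade, about 230 mm in all, lying across in front of the unit; origin at the ferrule on its underside; leave alone.

How it is judged:
By the outcome, as a careful person would: the job done as asked, in the order asked, and still so for the second after the job is handed in, with the robot touching nothing.
It also fails if it takes over 42 s, if anything falls off the work surface, if the arm or the gripper's body presses on something with over 40 N, if the wrist force passes 120 N, or if a joint passes its speed limit or range.

## Working session

There is one attempt and no reset: what is moved stays moved. The work goes in short steps, Python scripts to look and compute and a tool call to move; the robot and the scene stay as the last step left them, time stands still between calls to the robot, and variables do not carry over. Pictures are saved under pics/ and viewed, at most 10 in all, crops included, and the job is handed in when it is done.

Besides the shell and the picture viewer there is one more tool, called after "Call:" by a JSON object that holds its "method" and its "body". play_rows: Moves the arm, as the interface text tells. Its arguments: {"type":"object","properties":{"rows":{"type":"array","items":{"type":"number"}},"squeeze":{"type":"number"}},"required":["rows"]}

```bash
mkdir -p pics; python3 - <<'E'
from station import arm
import cv2,numpy as np
a=arm.read_camera("top");b=arm.read_camera("scene")
np.save("top.npy",a);np.save("scene.npy",b)
cv2.imwrite("pics/top.png",cv2.resize(a[:,:,::-1],(800,600),interpolation=cv2.INTER_CUBIC))
cv2.imwrite("pics/scene.png",cv2.resize(b[:,:,::-1],(800,600),interpolation=cv2.INTER_CUBIC))
for n in("top","scene"):print(arm.camera_model(n))
print(arm.observe())
E
```

```text
{'fx': 491.8482429517784, 'fy': 491.8482429517784, 'cx': 251.44649377803347, 'cy': 188.75707691711398, 'rvec': array([ 2.15555984, -2.2040974 ,  0.061896  ]), 'tvec': array([0.05128864, 0.55605887, 1.29024141])}
{'fx': 369.86314950258185, 'fy': 369.86314950258185, 'cx': 257.80634180331396, 'cy': 186.14569517194127, 'rvec': array([ 1.67898562,  2.04827047, -0.65770636]), 'tvec': array([ 0.06079361, -0.38049499,  1.41110993])}
{'time': 0.1, 'joints': array([ 9.12304116e-01,  1.04627640e-01,  9.65347222e-02,  1.56391532e+00,
       -3.38681065e-06,  1.35308912e+00]), 'qd': array([ 0.00080739, -0.0010054 ,  0.00039127, -0.00189956,  0.00067746,
        0.00107801]), 'joint_efforts': array([ 7.51771324e-03, -5.58207107e+01,  5.04719853e+01,  1.30928628e-02,
       -1.48319236e-04, -1.57283108e-05]), 'position': array([0.25579216, 0.54240147, 0.23060031]), 'orientation': array([-3.14040862e+00, -2.58455482e-04,  2.70080749e+00]), 'force': array([-0.11907606,  0.78389032,  0.06438973]), 'moment': array([ 0.02320005, -0.00210864, -0.00751491]), 'finger_force': 0.0, 'grip_width': 0.08542851638052804}
```

View pics/top.png

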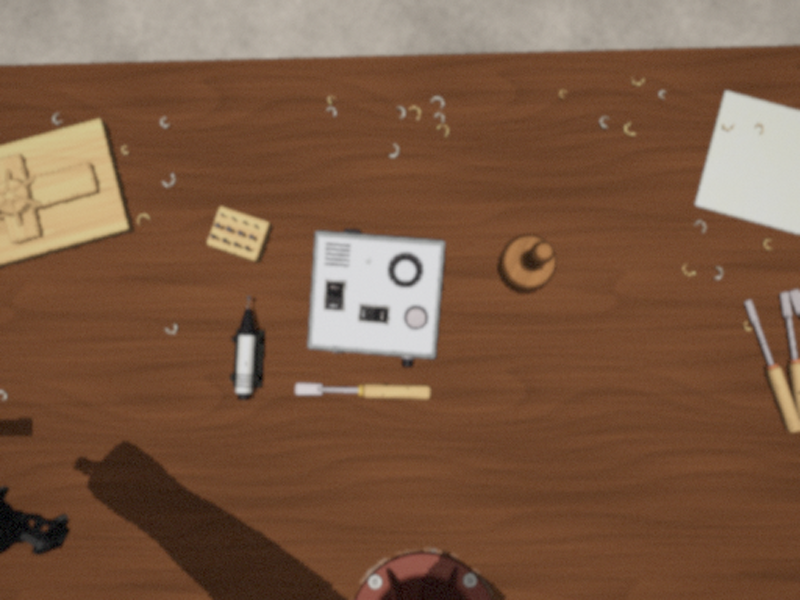

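View pics/scene.png

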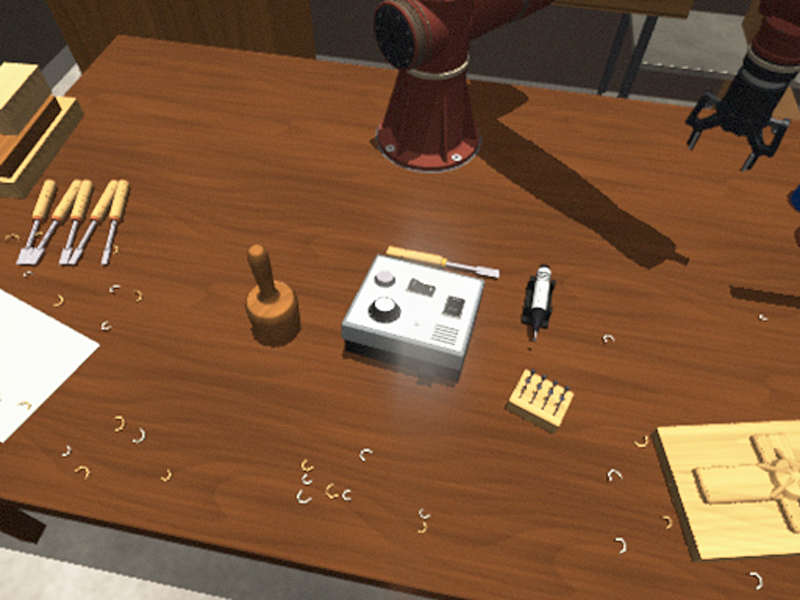

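The top view shows the panel corners at about (316,232), (445,240), (435,357) and (308,349). The mains rocker is at (335,296), direction at (374,314), run at (416,317) and the dial at (405,270), with the mallet to the right and the burr block to the left. The scene view shows the same layout, with both rockers and the button at (453,306), (421,288) and (385,279). Next I fit the pose from both views.

```bash
cat > h.py <<'E'
import numpy as np,cv2
from station import arm
from scipy.spatial.transform import Rotation as R
c,s=np.cos(np.radians(10)),np.sin(np.radians(10))
def P(u,l,h): return np.array([u*c-h*s, l, .0875+u*s+h*c])
def world(p,q): return R.from_euler('z',p[2]).apply(q)+[p[0],p[1],0]
def proj(n,X):
    m=arm.camera_model(n);K=np.array([[m['fx'],0,m['cx']],[0,m['fy'],m['cy']],[0,0,1.]])
    return cv2.projectPoints(np.atleast_2d(X).astype(float),m['rvec'],m['tvec'],K,None)[0][:,0]
def goto(pose,target,yoff=0):
    """print shift (tool axes) and turn (deg rotvec) from current to target pos with tool square to panel, tool x = -unit x"""
    st=arm.observe();Rc=R.from_euler('xyz',st['orientation'])
    z=world([0,0,pose[2]],np.array([s,0,-c]));x=world([0,0,pose[2]],np.array([-c,0,-s]));y=np.cross(z,x)
    Rt=R.from_matrix(np.c_[x,y,z])
    return np.round(Rc.inv().apply(target-st['position']),4),np.round(np.degrees((Rc.inv()*Rt).as_rotvec()),2)
E
python3 - <<'E'
from h import *
from scipy.optimize import least_squares
C=np.array([[-.095,.105,.071],[-.095,-.105,.071],[.095,-.105,.104],[.095,.105,.104]])
ctl=np.array([P(-.005,.066,.005),P(-.03,0,.005),P(-.03,-.068,.011)])
X=np.r_[C,ctl]
to=np.array([(308,349),(435,357),(445,240),(316,232),(335,296),(374,314),(416,317)])
sc=np.array([(485,277),(377,254),(343,325),(465,347),(453,306),(421,288),(385,279)])
f=lambda v:(v+.5)*.64-.5
for use in((1,0),(0,1),(1,1)):
    def r(p):
        W=world(p,X);return np.r_[use[0]*(proj("top",W)-f(to)),use[1]*(proj("scene",W)-f(sc))].ravel()
    o=least_squares(r,[.5,0,0],loss='soft_l1');print(o.x.round(4))
print(r(o.x).reshape(-1,2).round(1))
p=o.x;np.save("pose.npy",p)
for n,q in dict(mains=P(.011,.066,.011),dirn=P(-.03,-.016,.011),run=P(-.03,-.068,.011)).items(): print(n,world(p,q).round(4))
print(goto(p,world(p,P(.011,.066,.10))))
print(arm.camera_model("wrist"))
E
```

```text
[ 0.5532  0.0663 -0.0931]
[ 0.5549  0.0692 -0.0754]
[ 0.5536  0.0676 -0.0847]
[[-0.4  0.3]
 [ 0.6  0.4]
 [-0.8 -0.6]
 [-1.8 -0.5]
 [-0.8 -0.2]
 [-0.2 -0.2]
 [-0.1 -0.2]
 [-0.3  0.5]
 [-1.  -0.8]
 [-1.6 -0.7]
 [-0.4  5.2]
 [ 0.7 -0.9]
 [-0.2 -1. ]
 [-0.5 -2.3]]
mains [0.5681 0.1326 0.1002]
dirn [0.5209 0.0543 0.0931]
run [0.5165 0.0025 0.0931]
(array([-0.4428, -0.2427,  0.0429]), array([ -1.84,  -9.92, -20.34]))
{'fx': 278.3848096387674, 'fy': 278.3848096387674, 'cx': 257.43127547007913, 'cy': 192.8514166717347, 'T_tool_cam': array([[ 1.01140569e-04, -9.63102018e-01, -2.69136568e-01,
         6.74000765e-02],
       [ 9.99998941e-01,  4.88235751e-04, -1.37134979e-03,
         1.30193983e-04],
       [ 1.45215184e-03, -2.69136144e-01,  9.63101047e-01,
        -1.41727870e-01],
       [ 0.00000000e+00,  0.00000000e+00,  0.00000000e+00,
         1.00000000e+00]])}
```

Call:
{"method": "play_rows", "body": {"rows": [-0.02,-0.01,0,0,-1,-2,0,-0.06,-0.033,0,-0.3,-2,-4,0,-0.1,-0.055,0,-0.5,-3,-6,0,-0.14,-0.077,0,-0.7,-4,-8,0,-0.18,-0.1,0,-0.9,-5,-10,0,-0.22,-0.12,0,-1.1,-6,-12,0,-0.26,-0.143,0,-1.3,-7,-14,0,-0.3,-0.165,0,-1.5,-8,-16,0,-0.34,-0.187,0,-1.7,-9,-18,0,-0.38,-0.21,0,-1.84,-9.92,-20.34,0]}}

```text
time: 1.1
position: [0.5107, 0.189, 0.2311]
orientation: [3.141, 0.176, 3.058]
force: [1.0, 0.2, -0.6]
grip_width: -0.0001
finger_force: 0.0
```

```bash
python3 - <<'E'
from h import *
p=np.load("pose.npy");st=arm.observe();print(st['time'],st['position'],st['force'],st['grip_width']);print(goto(p,world(p,P(.011,.066,.10))))
E
```

```text
1.1 [0.51072633 0.18897821 0.23110523] [ 1.02572397  0.22062231 -0.61502658] -0.0001343691567191103
(array([-0.0381, -0.0514,  0.0506]), array([0.06, 0.07, 0.08]))
```

Call:
{"method": "play_rows", "body": {"rows": [-0.02,-0.025,0,0,0,0,0,-0.038,-0.05,0.01,0.06,0.07,0.08,0,-0.038,-0.0514,0.01,0.06,0.07,0.08,0,-0.038,-0.0514,0.01,0.06,0.07,0.08,0,-0.038,-0.0514,0.01,0.06,0.07,0.08,0]}}

```text
time: 1.6
position: [0.5443, 0.1368, 0.228]
orientation: [3.141, 0.174, 3.056]
force: [0.5, 0.2, -0.0]
grip_width: 0.0002
finger_force: 0.0
```

```bash
cat >> h.py <<'E'
def wproj(st,X):
    m=arm.camera_model("wrist");T=m['T_tool_cam']
    Rc=R.from_euler('xyz',st['orientation']);t=Rc.inv().apply(np.atleast_2d(X)-st['position'])
    q=(t-T[:3,3])@T[:3,:3]
    return np.c_[m['fx']*q[:,0]/q[:,2]+m['cx'],m['fy']*q[:,1]/q[:,2]+m['cy']]
E
python3 - <<'E'
from h import *
p=np.load("pose.npy");st=arm.observe();im=arm.read_camera("wrist")[:,:,::-1].copy()
print(goto(p,world(p,P(.011,.066,.10))),st['force'])
np.savez("w1.npz",im=im,pos=st['position'],ori=st['orientation'])
big=cv2.resize(im,(800,600),interpolation=cv2.INTER_CUBIC)
X=[P(.011,.066,.011),P(-.03,-.016,.011),P(-.03,-.068,.011),P(-.005,.066,.005),P(-.03,0,.005),P(.045,-.045,.018),[-.095,.105,.071],[-.095,-.105,.071],[.095,.105,.104],[.095,-.105,.104]]
for u in wproj(st,world(p,np.array(X))):
    u=(u+.5)/.64-.5;print(u.round(1));cv2.drawMarker(big,tuple(int(v) for v in u.round()),(0,0,255),0,10,1)
cv2.imwrite("pics/w1.png",big)
E
```

```text
(array([-0.0015, -0.0024,  0.0411]), array([ 0.02, -0.04, -0.03])) [ 0.49870022  0.16637609 -0.04616427]
[399.9 291.9]
[267.3 227.7]
[183.4 227.8]
[399.9 265.7]
[295.4 226.7]
[229.1 345.3]
[464.4 114.4]
[115.8 114.7]
[454.3 402.8]
[163.5 402.8]
```

View pics/w1.png

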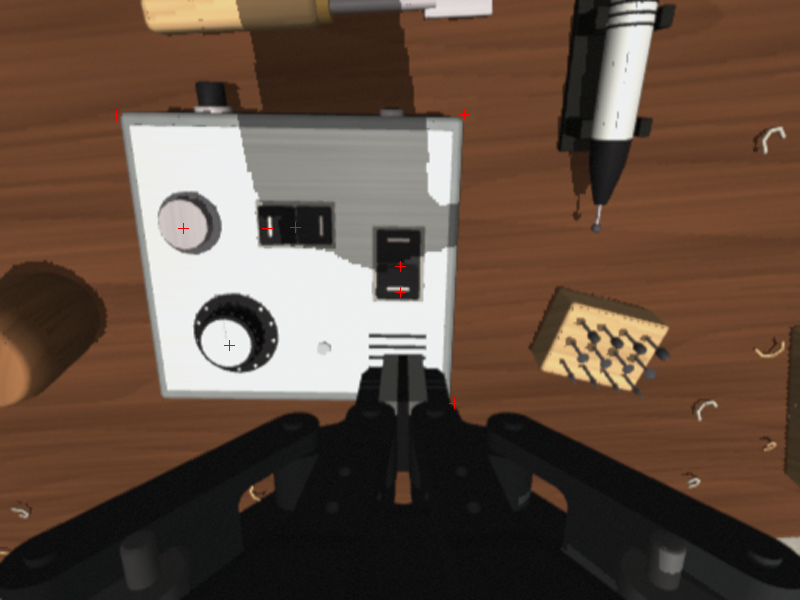

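The markers fall on the controls to within about 2 mm: mains pivot (399,265), direction (295,226), and the run button centre (184,223) against the predicted (183,228). Now I go down over the mains rocker.

Call:
{"method": "play_rows", "body": {"rows": [-0.001,-0.002,0.02,0,0,0,0,-0.0015,-0.0024,0.05,0,0,0,0,-0.0015,-0.0024,0.08,0,0,0,0,-0.0015,-0.0024,0.1,0,0,0,0,-0.0015,-0.0024,0.115,0,0,0,0,-0.0015,-0.0024,0.12,0,0,0,0,-0.0015,-0.0024,0.12,0,0,0,0,-0.0015,-0.0024,0.12,0,0,0,0]}}

```text
time: 2.45
position: [0.5672, 0.1321, 0.1114]
orientation: [3.141, 0.176, 3.056]
force: [-0.0, 0.4, 1.1]
grip_width: -0.0
finger_force: 0.0
```

```bash
cat >> h.py <<'E'
def rel(p):
    st=arm.observe();d=R.from_euler('z',-p[2]).apply(st['position']-[p[0],p[1],0])-[0,0,.0875]
    n=np.array([-s,0,c]);f=R.from_euler('z',-p[2]).apply(st['force'])
    print('t',st['time'],'up,left,h',(np.array([d@[c,0,s],d[1],d@n])*1000).round(1),'Fn',round(f@n,2),f.round(2))
E
python3 - <<'E'
from h import *
p=np.load("pose.npy");rel(p)
E
```

```text
t 2.45 up,left,h [12.1 65.4 22.1] Fn 1.1 [-0.06  0.42  1.1 ]
```

Call:
{"method": "play_rows", "body": {"rows": [0,0,0.003,0,0,0,0,0,0,0.006,0,0,0,0,0,0,0.008,0,0,0,0,0,0,0.01,0,0,0,0,0,0,0.012,0,0,0,0,0,0,0.012,0,0,0,0]}}

```text
time: 3.05
position: [0.5693, 0.1316, 0.0987]
orientation: [3.141, 0.175, 3.055]
force: [1.8, -0.3, 2.7]
grip_width: -0.0
finger_force: 1.5
```

```bash
python3 -c "
from h import *
rel(np.load('pose.npy'))"
```

```text
t 3.05 up,left,h [12.  65.1  9.2] Fn 2.32 [ 1.79 -0.13  2.67]
```

Contact at about 2.3 N, so the rocker is moving. I keep going in small steps.

Call:
{"method": "play_rows", "body": {"rows": [0,0,0.001,0,0,0,0,0,0,0.002,0,0,0,0,0,0,0.003,0,0,0,0,0,0,0.004,0,0,0,0,0,0,0.004,0,0,0,0]}}

```text
time: 3.55
position: [0.5694, 0.1316, 0.0944]
orientation: [3.141, 0.174, 3.055]
force: [0.9, -0.3, 4.6]
grip_width: 0.0002
finger_force: 2.1
```

```bash
python3 -c "
from h import *
rel(np.load('pose.npy'))"
```

```text
t 3.55 up,left,h [11.4 65.1  5. ] Fn 4.33 [ 0.93 -0.24  4.56]
```

Call:
{"method": "play_rows", "body": {"rows": [0,0,0.0005,0,0,0,0,0,0,0.001,0,0,0,0,0,0,0.001,0,0,0,0]}}

```text
time: 3.85
position: [0.5695, 0.1316, 0.0942]
orientation: [3.142, 0.174, 3.055]
force: [-4.6, -1.1, 12.0]
grip_width: 0.0002
finger_force: 6.6
```

Call:
{"method": "play_rows", "body": {"rows": [0,0,0.0005,0,0,0,0,0,0,0.001,0,0,0,0,0,0,0.001,0,0,0,0]}}

```text
time: 4.15
position: [0.5696, 0.1316, 0.0941]
orientation: [-3.142, 0.174, 3.056]
force: [-10.9, -1.2, 20.7]
grip_width: -0.0001
finger_force: 10.8
```

```bash
python3 -c "
from h import *
rel(np.load('pose.npy'))"
```

```text
t 4.15 up,left,h [11.5 65.2  4.7] Fn 22.3 [-10.81  -2.12  20.74]
```

The rocker hit its end stop at h ≈ 4.7 mm. I lift off and move over the direction rocker.

Call:
{"method": "play_rows", "body": {"rows": [0,0,-0.003,0,0,0,0,0,0,-0.015,0,0,0,0,0,0,-0.035,0,0,0,0,0.01,-0.02,-0.035,0,0,0,0,0.02,-0.04,-0.035,0,0,0,0,0.03,-0.06,-0.035,0,0,0,0,0.0415,-0.082,-0.03,0,0,0,0,0.0415,-0.082,-0.025,0,0,0,0,0.0415,-0.082,-0.02,0,0,0,0,0.0415,-0.082,-0.02,0,0,0,0]}}

```text
time: 5.15
position: [0.5183, 0.0542, 0.1041]
orientation: [3.141, 0.173, 3.055]
force: [0.0, -0.2, 0.2]
grip_width: -0.0002
finger_force: 0.0
```

```bash
python3 - <<'E'
from h import *
p=np.load('pose.npy');rel(p);st=arm.observe()
print(goto(p,world(p,P(-.03,-.016,.012))))
im=arm.read_camera("wrist")[:,:,::-1]
cv2.imwrite("pics/w2.png",cv2.resize(im,(800,600),interpolation=cv2.INTER_CUBIC))
E
```

```text
t 5.15 up,left,h [-30.6 -16.3  22.3] Fn 0.16 [ 0.02 -0.19  0.17]
(array([-0.0006,  0.0003,  0.0103]), array([ 0.02, -0.1 , -0.09]))
```

View pics/w2.png

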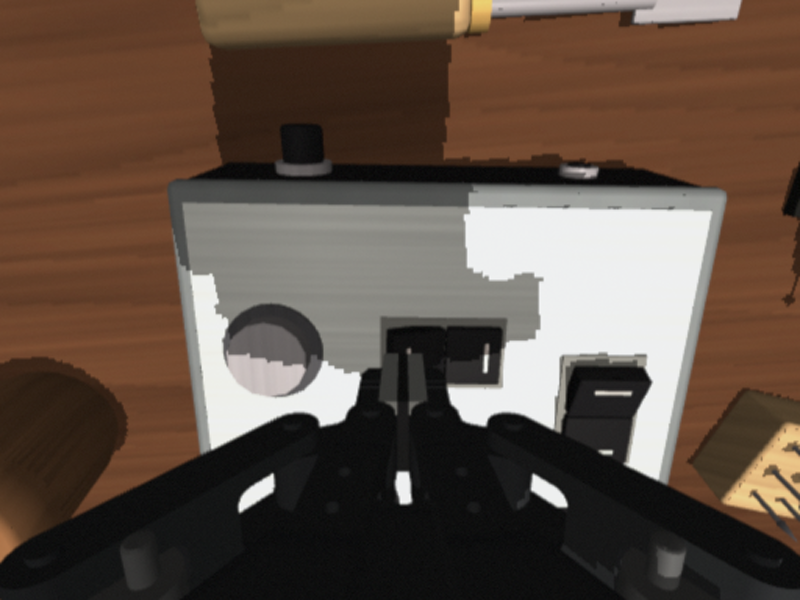

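The mains rocker's near end is now raised, at (610,390). The fingertips at (405,365) are over the right facet of the direction rocker (387–445). Pressing it now.

Call:
{"method": "play_rows", "body": {"rows": [0,0,0.003,0,0,0,0,0,0,0.006,0,0,0,0,0,0,0.009,0,0,0,0,0,0,0.011,0,0,0,0,0,0,0.013,0,0,0,0,0,0,0.015,0,0,0,0,0,0,0.0165,0,0,0,0,0,0,0.0165,0,0,0,0]}}

```text
time: 6.0
position: [0.5215, 0.0535, 0.0885]
orientation: [3.141, 0.174, 3.055]
force: [0.0, -0.6, 0.6]
grip_width: 0.0
finger_force: 0.5
```

```bash
python3 -c "
from h import *
rel(np.load('pose.npy'))"
```

```text
t 6.0 up,left,h [-30.2 -16.7   6.3] Fn 0.54 [ 0.05 -0.56  0.55]
```

Call:
{"method": "play_rows", "body": {"rows": [0,0,0.0005,0,0,0,0,0,0,0.001,0,0,0,0,0,0,0.0015,0,0,0,0,0,0,0.0015,0,0,0,0]}}

```text
time: 6.4
position: [0.5217, 0.0534, 0.0874]
orientation: [3.142, 0.174, 3.055]
force: [-1.8, -2.0, 3.7]
grip_width: -0.0002
finger_force: 2.5
```

Call:
{"method": "play_rows", "body": {"rows": [0,0,0.0005,0,0,0,0,0,0,0.001,0,0,0,0,0,0,0.001,0,0,0,0]}}

```text
time: 6.7
position: [0.5218, 0.0533, 0.0872]
orientation: [-3.141, 0.174, 3.055]
force: [-8.0, -1.6, 14.1]
grip_width: -0.0001
finger_force: 7.4
```

```bash
python3 -c "
from h import *
rel(np.load('pose.npy'))"
```

```text
t 6.7 up,left,h [-30.1 -16.9   5. ] Fn 15.24 [-7.79 -2.31 14.1 ]
```

End stop reached at 15 N. On to the run button.

Call:
{"method": "play_rows", "body": {"rows": [0,0,-0.003,0,0,0,0,0,0,-0.015,0,0,0,0,0,0,-0.03,0,0,0,0,0,-0.017,-0.03,0,0,0,0,0,-0.034,-0.03,0,0,0,0,0.001,-0.051,-0.025,0,0,0,0,0.001,-0.051,-0.018,0,0,0,0,0.001,-0.051,-0.015,0,0,0,0,0.001,-0.051,-0.015,0,0,0,0]}}

```text
time: 7.6
position: [0.5135, 0.0036, 0.1002]
orientation: [3.141, 0.173, 3.056]
force: [0.2, -0.1, 1.0]
grip_width: -0.0002
finger_force: 0.0
```

```bash
python3 - <<'E'
from h import *
p=np.load('pose.npy');rel(p)
im=arm.read_camera("wrist")[:,:,::-1]
cv2.imwrite("pics/w3.png",cv2.resize(im,(800,600),interpolation=cv2.INTER_CUBIC))
E
```

```text
t 7.6 up,left,h [-31.8 -67.1  18.5] Fn 0.9 [ 0.24 -0.1   0.96]
```

View pics/w3.png

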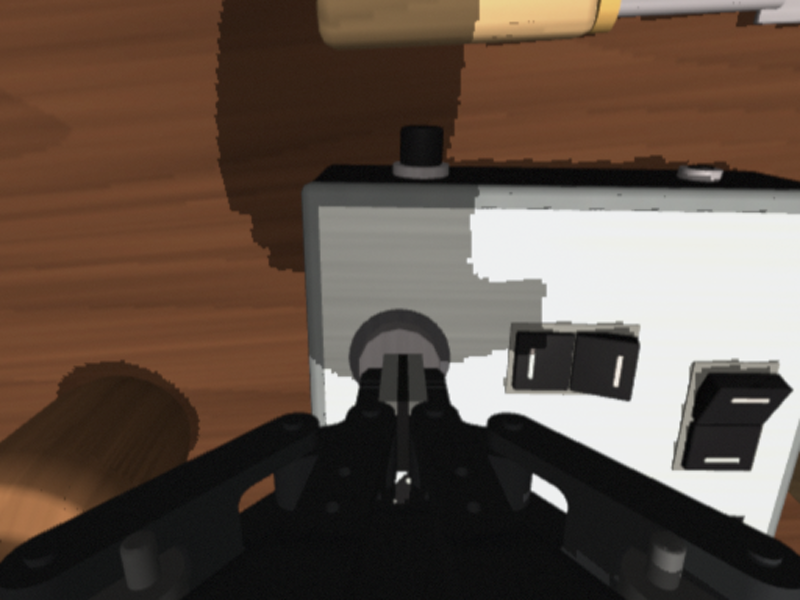

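The direction rocker's left end is now raised, at (615,365), with its right facet flat. The mains rocker is still on. The tips sit over the button, centred near (400,355), so I press.

Call:
{"method": "play_rows", "body": {"rows": [0,0,0.003,0,0,0,0,0,0,0.005,0,0,0,0,0,0,0.007,0,0,0,0,0,0,0.009,0,0,0,0,0,0,0.011,0,0,0,0,0,0,0.0125,0,0,0,0,0,0,0.0135,0,0,0,0,0,0,0.0135,0,0,0,0]}}

```text
time: 8.45
position: [0.5163, 0.0027, 0.0873]
orientation: [3.141, 0.174, 3.055]
force: [-0.5, -0.4, -0.1]
grip_width: -0.0
finger_force: 0.1
```

```bash
python3 -c "
from h import *
rel(np.load('pose.npy'))"
```

```text
t 8.45 up,left,h [-31.3 -67.8   5.3] Fn -0.0 [-0.46 -0.39 -0.08]
```

Call:
{"method": "play_rows", "body": {"rows": [0,0,0.0005,0,0,0,0,0,0,0.001,0,0,0,0,0,0,0.0015,0,0,0,0,0,0,0.0015,0,0,0,0]}}

```text
time: 8.85
position: [0.5165, 0.0026, 0.0864]
orientation: [3.142, 0.174, 3.055]
force: [-5.0, 1.2, 6.7]
grip_width: 0.0003
finger_force: 3.8
```

Call:
{"method": "play_rows", "body": {"rows": [0,0,0.0005,0,0,0,0,0,0,0.001,0,0,0,0,0,0,0.001,0,0,0,0]}}

```text
time: 9.15
position: [0.5166, 0.0026, 0.0863]
orientation: [-3.141, 0.174, 3.055]
force: [-12.1, 1.9, 16.2]
grip_width: -0.0002
finger_force: 8.9
```

```bash
python3 -c "
from h import *
rel(np.load('pose.npy'))"
```

```text
t 9.15 up,left,h [-31.1 -67.9   4.3] Fn 18.06 [-12.24   0.84  16.18]
```

The button is on its end stop. I retract and check.

Call:
{"method": "play_rows", "body": {"rows": [0,0,-0.003,0,0,0,0,0,0,-0.015,0,0,0,0,0,0,-0.04,0,0,0,0,0,0.01,-0.07,0,0,0,0,0,0.03,-0.1,0,0,0,0,0.01,0.05,-0.12,0,0,0,0,0.02,0.06,-0.13,0,0,0,0,0.02,0.06,-0.13,0,0,0,0,0.02,0.06,-0.13,0,0,0,0]}}

```text
time: 10.05
position: [0.4796, 0.0658, 0.2089]
orientation: [-3.141, 0.174, 3.056]
force: [-0.4, 0.6, -0.8]
grip_width: 0.0001
finger_force: 0.0
```

```bash
python3 - <<'E'
from h import *
p=np.load('pose.npy');rel(p);st=arm.observe()
im=arm.read_camera("wrist")[:,:,::-1]
big=cv2.resize(im,(800,600),interpolation=cv2.INTER_CUBIC)
X=[P(-.03,-.068,.004),P(-.005,.066,.005),P(-.03,0,.005),P(.045,-.045,.018),[-.095,.105,.071],[-.095,-.105,.071]]
for u in wproj(st,world(p,np.array(X))):
    cv2.drawMarker(big,tuple(int(v) for v in ((u+.5)/.64-.5).round()),(0,0,255),0,10,1)
cv2.imwrite("pics/w4.png",big)
E
```

```text
t 10.05 up,left,h [-51.4  -8.  132.3] Fn -0.72 [-0.48  0.54 -0.82]
```

View pics/w4.png

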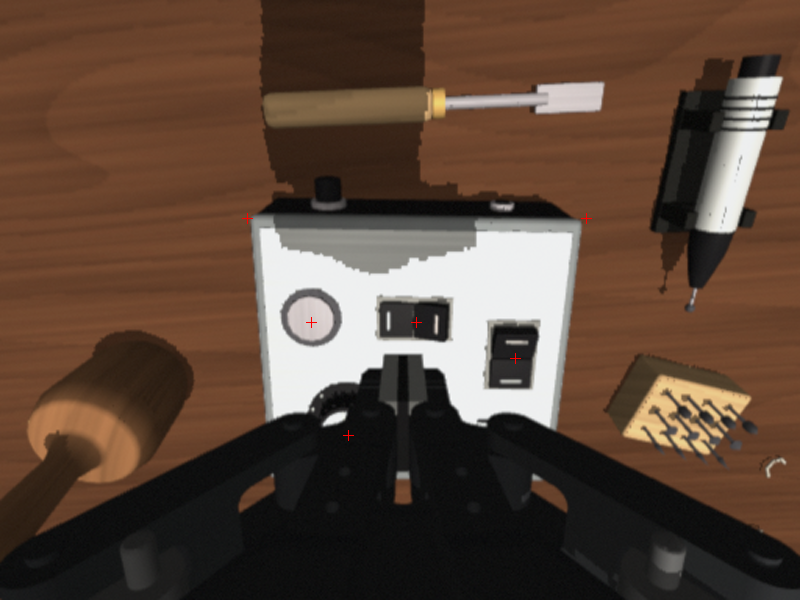

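The run button at (311,320) is in. The direction rocker at (415,320) has its left end raised, the mains rocker at (514,355) has its near end raised, and the unit has not moved. Handing in.

```bash
python3 -c "
from station import arm
print(arm.close_job())"
```

```text
the job is handed in; nothing more can be done
None
```

I set mains on, then direction to reverse, then pressed run in, each to its end stop at 22 N or less; the last picture showed all three still set and the unit in place, and I handed the job in at about 10 s.

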